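Load the food warmer and lock its guard

TASK

Load the countertop food warmer. First unlock its sliding guard: press the lock bar's spring pin flush and draw the bar back until the pin pops out of its other hole; then slide the guard fully open, stand every small lidded pot upright on the floor of the well, slide the guard fully shut, and lastly press the pin flush again and slide the bar back out across the guard's lug until the pin pops out of its first hole. Leave the rest of the kitchenware (the large lidded pot too) where it stands.

Things in the scene. Friction and masses are not known exactly. Their poses are not given: they have to be found in the camera images.
- warmer: low steel food warmer, fixed. Origin: on the counter under the centre of its open-topped well; z up, x away from the robot, y to the robot's left, turned up to 0.12 rad. Well 190 (x) by 200 (y) mm inside, walls 10 thick, tops at z = 120. On its +y side a closed deck, y = 110 to 330, top z = 95, with 10 mm wide rails (top z = 120) along its edges at x = +-100
- well (a point): centre of the well's floor, at z = 28 mm in the warmer's frame; axes as the warmer's. Four pots fit as two by two (centres at x, y = +-47 mm)
- guard (a joint): guard: clear panel in an aluminium frame, 200 by 210 mm, z = 122 to 132 in the warmer's frame. 0 = shut over the well, 0.20 m = fully open, over the deck, to the warmer's +y. About 1.5 N of friction; stays where left
- guard_handle (a point): middle of the top edge of the guard's handle, a black upright fin 90 mm long along the warmer's x, 14 mm thick along y, 42 mm tall (z = 132 to 174); it moves with the guard: at warmer x = 0, y = -30 mm when shut, +170 mm when open
- lug (a point): centre of the dark steel lug on the guard's +y edge, 40 (x) by 34 (y) by 34 (z) mm, at warmer (-35, 120, 149) mm when shut; the extended bar stands 3 mm beside it and blocks the guard
- bar (a joint): lock bar: square aluminium sleeve 30 x 30 x 130 mm, 3 mm wall, axis along the warmer's x. 0 = extended (locked), 0.060 m = drawn back to the warmer's -x (unlocked); stops at -0.004 and 0.066. Two 16 mm holes, 60 mm apart, in its +y face: at 0 the rear (-x) one, at 0.060 the front one lies over the pin, 2 mm play. About 1.5 N of friction. It will not slide while the pin stands out of a hole
- rear_hole (a point): point on the sleeve's axis at its rear hole; moves with the sleeve: at warmer (-140 - bar travel, 155, 150) mm. The front hole lies 60 mm further along the warmer's +x; the sleeve reaches 25 mm behind the rear hole and 45 mm beyond the front one
- lock_post (a point): top of the fixed post that carries the bar's inner tube, at warmer (-248, 155, 166) mm; 16 mm (x) by 34 mm (y), standing on the counter
- pin (a joint): spring button pin, 12 mm thick, round end, in the fixed inner tube: it does not travel with the sleeve. 0 = popped out, 7 mm proud of the sleeve's +y face; 0.007 = flush (about 4 N); 0.010 = held in under the wall between holes; springs out by itself at an uncovered hole. Pinching the sleeve across at the pin's hole with 20 to 30 N presses it flush; then pulling slides the sleeve over it
- pin_tip (a point): outer end of the pin; at warmer (-140, 177, 150) mm when popped out
- pot1: small round lidded steel pot: body 76 mm across, 56 mm high with its lid (the lid cannot come off), on the lid a black upright knob 28 mm across and 28 mm tall, 84 mm high over all, about 0.35 kg. Origin: centre of its underside, z up through the knob. Up to four such pots, two to four are present.
- pot2: small round lidded steel pot: body 76 mm across, 56 mm high with its lid (the lid cannot come off), on the lid a black upright knob 28 mm across and 28 mm tall, 84 mm high over all, about 0.35 kg. Origin: centre of its underside, z up through the knob. Up to four such pots, two to four are present.
- pot3: small round lidded steel pot: body 76 mm across, 56 mm high with its lid (the lid cannot come off), on the lid a black upright knob 28 mm across and 28 mm tall, 84 mm high over all, about 0.35 kg. Origin: centre of its underside, z up through the knob. Up to four such pots, two to four are present.
- pot4: small round lidded steel pot: body 76 mm across, 56 mm high with its lid (the lid cannot come off), on the lid a black upright knob 28 mm across and 28 mm tall, 84 mm high over all, about 0.35 kg. Origin: centre of its underside, z up through the knob. Up to four such pots, two to four are present.
- ramekin: small white open cup, 76 mm across, 45 mm high, standing among the pots; leave alone. Origin: centre of its underside
- spice_jar: amber glass jar, 48 mm across, 85 mm high; leave alone. Origin: centre of its underside
- casserole: large lidded pot, 142 mm across, 109 mm high with its knob; leave alone. Origin: centre of its underside
- spoon: wooden spoon 240 mm long; leave alone
- mill: wooden pepper mill 52 mm across, 150 mm high, left of the lock bar; leave alone. Origin: centre of its underside
- bowl: white bowl 140 mm across, 60 mm high; leave alone. Origin: centre of its underside
There are look-alikes about, which are no part of the job. Leave any orange look-alike of the pot1 alone. What is shaped like the pot3 but red is not meant.

How it is judged:
On the way, in this order (a step that is already met when the one before it is completed fails the run):
1. the lock bar is drawn back and the pin has popped out of its other hole, with the guard still shut (value of joint bar above 0.055 m and value of joint pin below 0.0025 m and value of joint guard below 0.05 m), for 0.2 s.
2. the guard is fully open (value of joint guard above 0.19 m), for 0.2 s.
3. every small lidded pot stands upright on the floor of the well (x of pot1 in the frame of well between -0.07 and 0.07 m and y of pot1 in the frame of well between -0.075 and 0.075 m and x of pot2 in the frame of well between -0.07 and 0.07 m and y of pot2 in the frame of well between -0.075 and 0.075 m and x of pot3 in the frame of well between -0.07 and 0.07 m and y of pot3 in the frame of well between -0.075 and 0.075 m and x of pot4 in the frame of well between -0.07 and 0.07 m and y of pot4 in the frame of well between -0.075 and 0.075 m and z of each of pot1, pot2, pot3, pot4 in the frame of well below 0.008 m and angle between each of pot1, pot2, pot3, pot4's own z axis and vertical below 0.12 rad and linear speed of each of pot1, pot2, pot3, pot4 below 0.03 m/s and value of joint guard above 0.15 m), for 0.3 s.
4. the guard is fully shut over the pots (x of pot1 in the frame of well between -0.07 and 0.07 m and y of pot1 in the frame of well between -0.075 and 0.075 m and x of pot2 in the frame of well between -0.07 and 0.07 m and y of pot2 in the frame of well between -0.075 and 0.075 m and x of pot3 in the frame of well between -0.07 and 0.07 m and y of pot3 in the frame of well between -0.075 and 0.075 m and x of pot4 in the frame of well between -0.07 and 0.07 m and y of pot4 in the frame of well between -0.075 and 0.075 m and z of each of pot1, pot2, pot3, pot4 in the frame of well below 0.008 m and angle between each of pot1, pot2, pot3, pot4's own z axis and vertical below 0.12 rad and linear speed of each of pot1, pot2, pot3, pot4 below 0.03 m/s and value of joint guard below 0.008 m and value of joint bar above 0.05 m), for 0.2 s.
5. the lock bar is out again and the pin has popped out of its first hole (value of joint bar below 0.005 m and value of joint pin below 0.0025 m and value of joint guard below 0.008 m), for 0.2 s.
At the end, for the whole second after the job is handed in: every small lidded pot present stands upright (within 0.12 rad) and still on the well's floor (underside within 8 mm of it), the guard is shut to within 8 mm, the bar is extended to within 5 mm and its pin is out to within 2.5 mm (all of step 5 and x of pot1 in the frame of well between -0.07 and 0.07 m and y of pot1 in the frame of well between -0.075 and 0.075 m and x of pot2 in the frame of well between -0.07 and 0.07 m and y of pot2 in the frame of well between -0.075 and 0.075 m and x of pot3 in the frame of well between -0.07 and 0.07 m and y of pot3 in the frame of well between -0.075 and 0.075 m and x of pot4 in the frame of well between -0.07 and 0.07 m and y of pot4 in the frame of well between -0.075 and 0.075 m and z of each of pot1, pot2, pot3, pot4 in the frame of well below 0.008 m and angle between each of pot1, pot2, pot3, pot4's own z axis and vertical below 0.12 rad and linear speed of each of pot1, pot2, pot3, pot4 below 0.03 m/s); the robot touches nothing.
It fails at once if a bystander was shifted by more than 50 mm (distance of any of ramekin, spice_jar, casserole, spoon, mill, bowl from where it was at the start of the episode above 0.05 m).
Of pot1, pot2, pot3, pot4 only 2 to 4 are there at a start; the rules pass over those that are not, and their reading is None.
At some moment in a run one of pot1, pot2, pot3, pot4 may be knocked a few centimetres aside while the robot is not near it.
It also fails if it takes over 210 s, if anything falls off the work surface, if the arm or the gripper's body presses on something with over 40 N, if the wrist force passes 120 N, or if a joint passes its speed limit or range.

ROBOT

A 6-joint arm with a two-finger parallel gripper is mounted at the origin on the work surface. World frame = base frame: x ahead of the robot, y to its left, z up, the work surface at z = 0. Lengths are in m, angles in rad, forces in N, time in s.
With the tool pointing down it reaches from about 0.35 to 0.775 m from the base axis. Payload 5.5 kg.
Tool frame: the origin (TCP) lies where the fingers leave the gripper's body, on its centre line; the fingertips stand env.tip_reach ahead of it and the grasp point (between the pads) lies 54 mm ahead of it (env.tip_reach is the distance from the TCP to the fingertips, in m); z points along the fingers, y is the line along which they close (so a half turn about z gives the same grasp; the last joint's range is limited). The gripper opens to 85 mm and grips with 20 to 120 N. Pads are 22 mm wide; open, the fingers measure 114 mm over their backs; the gripper's body (76 mm by 85 mm) begins 54 mm behind the grasp point. The pads swing forward as they close: fully open they stand 13 mm farther back than shut.
Start: joints at [-1.294, 0.313, 0.046, 1.304, 0, 1.431], TCP at [0.233, -0.526, 0.304] pointing down, gripper open.
Joint ranges: [-2.76, 2.76], [-0.86, 1.69], [-1.03, 1.26], [-2.2, 2.34], [-1.47, 1.5], [-3.14, 3.14]. Speed limits (rad/s): [2.57, 2.57, 3.14, 3.14, 3.14, 3.14].

INTERFACE

Orientations are given as a unit quaternion [w, x, y, z].
In Python, from workcell import status, optics, hand_in, env gives the robot as it stands.
- The arm moves only by the shell command python3 -m handwheel 'ROWS' [FORCE]. ROWS is a JSON object whose one key "deltas" holds a list of rows, each a list of 5 numbers: the opening, from -1 (shut) to 1 (fully open), then the shift along the tool's x, y, z in units of 40 mm (1.0 is 40 mm), then the turn about the tool's z in units of 10 degrees (1.0 is 10 degrees). In form: {"deltas": [[jaw, x, y, z, roll], ...]}. A call has 1 to 20 rows; each row shifts and turns the commanded pose from where the row before left it, along the tool's axes as they then stand; what a row does not reach is not made up. A row lasts 1/8 s, in which the tool goes at most 62.5 mm and 10.7 degrees, less where a joint would pass 70% of its speed; a pose out of reach is approached as far as the arm can. A call is refused whole if a number of a shift passes 1 or a number of a turn 1, either way. A call with a gripper value outside its range is refused whole. The fingers move at their own pace and stop on an object; FORCE is the grip in N (left out, the last holds). Time passes only in rows, so rows that do not move let the fingers close. It gives the time, the measured TCP pose, the force, the opening and the grip force at its end, in the units of the state.
- status.get_state(): the state, without advancing time (a new reading comes with each control period).
- optics.read_camera(name): name is "side" or "top"; returns a dict with "frame" (384x512x3 uint8, red, green, blue), "depth" (384x512 float32, m along the optical axis (not along the pixel's ray), 0 where there is no reading), "vfov" (degrees; the focal length in pixels is half the picture's height over the tangent of half this angle, whatever the lens; pixels are square), "cx", "cy" (the principal point, pixels), "k1" (the pictures are not rectified: a ray, as slopes to the right and down, at radius r is drawn at 1 + k1 r^2 times it, then the intrinsics apply), "origin" and "attitude" of the camera in the world. Camera axes: x right, y down, z forward; pixel columns grow to the right and rows downward; lengths in m; the calibration is good to about 2 mm. A picture is of the moment at which its call begins.
- hand_in(): hands the job in; it is judged then, once.
The state is a dict: "clock": time; "joint_pos": joint angles; "qvel": joint speeds; "tau": joint torques, N m; "tcp_pos": TCP position; "orientation": TCP orientation; "wrist_force": force on the tool from outside, world axes, zero at the start; "ft_torque": the same for the moment, N m; "finger_gap": finger opening in m; "grip_force": force on a finger pad.
Only numpy, scipy, OpenCV 4.12 (cv2) and the standard library are available. Lean on these libraries where they do the work, as an engineer would, in place of code of your own. Each camera call takes 0.05 s, during which the arm holds its last target. There are 200 camera calls.

## Working session

There is one attempt and no reset: what is moved stays moved. The work goes in short steps, Python scripts to look and compute and a shell command to move; the robot and the scene stay as the last step left them, time stands still between calls to the robot, and variables do not carry over. Pictures are saved under pics/ and viewed, at most 14 in all, crops included, and the job is handed in when it is done.

```bash
ls; mkdir -p pics; python3 - <<'E'
from workcell import status, optics, env
import cv2
print(env.tip_reach, status.get_state())
for n in ("top","side"):
    c=optics.read_camera(n); cv2.imwrite(f"pics/{n}0.png",c["frame"][:,:,::-1])
    print({k:v for k,v in c.items() if k not in("frame","depth")}, (c["depth"]>0).mean())
E
```

```text
pics
0.0726 {'clock': 0.0, 'joint_pos': array([-1.29360728e+00,  3.13995278e-01,  4.49747820e-02,  1.30359141e+00,
       -2.04134680e-05,  1.43120287e+00]), 'qvel': array([-7.82859470e-05,  7.91613805e-04,  1.03774094e-03, -9.15850556e-04,
        2.39337574e-04, -1.25152616e-03]), 'tau': array([-9.86464220e-04, -4.80626070e+01,  2.98534781e+01,  1.92180974e-02,
       -2.53077596e-04,  4.12499986e-06]), 'tcp_pos': array([ 0.23265727, -0.52541353,  0.30300994]), 'orientation': array([-9.04940590e-04,  9.78364604e-01,  2.06886147e-01, -7.25872598e-05]), 'wrist_force': array([-0.47407307,  0.58509732,  0.49432833]), 'ft_torque': array([ 0.00936474, -0.02831826,  0.00618545]), 'grip_force': 0.0, 'finger_gap': 0.08536077046197592}
{'vfov': 48.08842445449886, 'cx': 258.7243576438206, 'cy': 190.14901277458432, 'k1': 0.027993274194230994, 'origin': array([ 0.42230688, -0.04478499,  1.35958669]), 'attitude': array([-0.02444651,  0.70976925, -0.70356042,  0.0251536 ])} 0.9960835774739584
{'vfov': 49.26777894966799, 'cx': 259.5700476485401, 'cy': 182.39272104132561, 'k1': -0.006476561106942075, 'origin': array([-0.12899467,  0.64153988,  1.1308776 ]), 'attitude': array([ 0.13595375, -0.3300974 ,  0.86554822, -0.35125284])} 0.9959818522135416
```

View pics/top0.png

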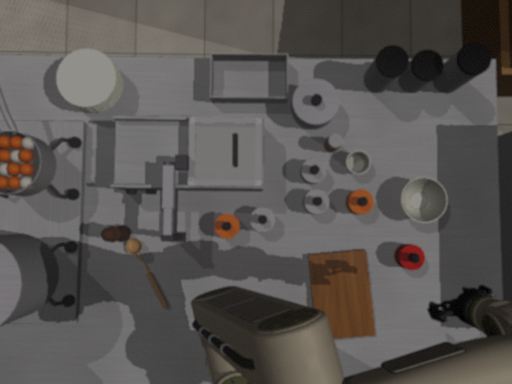

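View pics/side0.png

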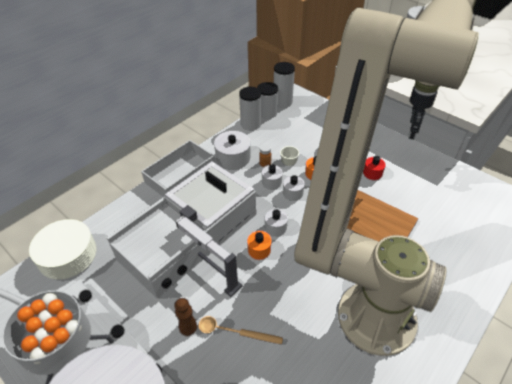

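Three steel pots are visible in the top view, at (314,170), (317,201) and (262,219). The orange look-alikes are at (227,226) and (361,202), the red one at (410,257). The handle is at (235,150), the bar at (168,190) and its post at (172,237). The arm may be hiding a fourth pot.

```bash
cat > h.py <<'E'
import numpy as np, cv2
from scipy.spatial.transform import Rotation as Rn
from workcell import status, optics
def rot(q): return Rn.from_quat([q[1],q[2],q[3],q[0]]).as_matrix()
class Cam:
    def __init__(s,name):
        c=optics.read_camera(name); s.im=c["frame"]; s.d=c["depth"]; h,w=s.d.shape
        f=h/2/np.tan(np.radians(c["vfov"])/2); s.K=np.array([[f,0,c["cx"]],[0,f,c["cy"]],[0,0,1]])
        s.o=np.array(c["origin"]); s.R=rot(c["attitude"]); s.k=np.array([c["k1"],0,0,0.])
        v,u=np.mgrid[:h,:w]; p=cv2.undistortPoints(np.stack([u,v],-1).reshape(-1,1,2).astype(float),s.K,s.k).reshape(h,w,2)
        s.ray=np.dstack([p,np.ones((h,w))])@s.R.T
        s.P=s.o+s.ray*s.d[...,None]
        s.hsv=cv2.cvtColor(s.im,cv2.COLOR_RGB2HSV)
    def cast(s,uv,z):
        p=cv2.undistortPoints(np.array(uv,float).reshape(1,1,2),s.K,s.k).ravel()
        r=s.R@np.array([*p,1]); return s.o+r*(z-s.o[2])/r[2]
    def save(s,n,box=None,k=1):
        im=s.im if box is None else s.im[box[1]:box[3],box[0]:box[2]]
        cv2.imwrite("pics/"+n,cv2.resize(im[:,:,::-1],None,fx=k,fy=k,interpolation=cv2.INTER_CUBIC))
def tool():
    s=status.get_state(); return s, np.array(s["tcp_pos"]), rot(s["orientation"])
def blobs(mask,amin=6):
    n,_,st,ce=cv2.connectedComponentsWithStats(mask.astype(np.uint8)); return [(st[i],ce[i]) for i in range(1,n) if st[i][4]>=amin]
E
python3 - <<'E'
from h import *
np.set_printoptions(precision=4,suppress=True)
c=Cam("top"); V=c.hsv[...,2]; z=c.P[...,2]
print("tool",tool()[2])
dark=(V<60)
# knobs: dark and z near .084
for st,ce in blobs(dark&(abs(z-.082)<.012)): print("knob",ce,st[4],c.cast(ce,.084))
for st,ce in blobs(dark&(abs(z-.17)<.012),15): print("dark170",ce,st,c.cast(ce,.174))
for n,lo,hi in (("frame",.112,.136),("bar",.158,.172),("post",.16,.175)):
    for st,ce in blobs((z>lo)&(z<hi),40): 
        m=np.zeros(z.shape,bool); m[st[1]:st[1]+st[3],st[0]:st[0]+st[2]]=1; m&=(z>lo)&(z<hi)
        r=cv2.minAreaRect(c.P[m][:,:2].astype(np.float32)); print(n,ce,st[4],np.array(r[0]),np.array(r[1]),r[2],np.median(c.P[m][:,2]))
E
```

```text
tool [[ 0.9144  0.4049 -0.0004]
 [ 0.4049 -0.9144  0.0013]
 [ 0.0002 -0.0014 -1.    ]]
knob [447.7823  78.1452] 124 [ 0.8545 -0.6111  0.084 ]
knob [377.2637  79.5275] 91 [ 0.8495 -0.4001  0.084 ]
knob [412.6562  79.9062] 96 [ 0.8488 -0.5062  0.084 ]
knob [ 34.8571 150.5714] 7 [0.6238 0.6193 0.084 ]
knob [ 36.     164.6667] 6 [0.5817 0.6141 0.084 ]
knob [313.8246 169.4386] 57 [ 0.5753 -0.2093  0.084 ]
knob [  8.8421 190.2632] 19 [0.5051 0.6894 0.084 ]
knob [184. 189.] 9 [0.5134 0.1762 0.084 ]
knob [218. 189.] 57 [0.5143 0.0753 0.084 ]
knob [316.7273 200.9273] 55 [ 0.4814 -0.2179  0.084 ]
knob [361.8654 201.0769] 52 [ 0.4822 -0.3515  0.084 ]
knob [261.6863 219.0784] 51 [ 0.4263 -0.0552  0.084 ]
knob [225.6809 225.8085] 47 [0.4055 0.051  0.084 ]
knob [120.3529 233.1176] 17 [0.3817 0.3601 0.084 ]
knob [178.1667 237.1667] 6 [0.3711 0.1903 0.084 ]
knob [ 52.3802 269.375 ] 192 [0.2755 0.5529 0.084 ]
knob [413.8594 257.4844] 64 [ 0.3183 -0.5016  0.084 ]
dark170 [392.2579  60.6637] [376  45  33  32 791] [ 0.8734 -0.4173  0.174 ]
dark170 [461.8867  66.9533] [455  49  22  29 150] [ 0.856  -0.61
[... 1870 characters left out ...]
03
post [461.561   67.9146] 82 [ 0.8609 -0.6159] [0.0852 0.0314] 34.79185104370117 0.1669031693690659
post [  2.7474 106.5263] 95 [0.7382 0.6732] [0.0745 0.0184] 14.594695091247559 0.16310078793416394
post [ 17.4439 162.3702] 1329 [0.5794 0.6143] [0.1786 0.1157] 2.0206525325775146 0.16734106186728337
post [234.088 149.376] 125 [0.6189 0.0232] [0.0879 0.0138] 0.30020567774772644 0.17251536053081784
post [180.6964 161.4881] 168 [0.5833 0.1725] [0.0398 0.034 ] 1.3795620203018188 0.16595177899817148
post [167.4498 197.3769] 727 [0.4747 0.2081] [0.2169 0.0312] 0.3514592945575714 0.16428366221078194
post [ 34.8492 270.9127] 252 [0.2768 0.5781] [0.2244 0.0816] 12.577231407165527 0.16728890314696065
```

Warmer origin is about (0.619, 0.053) with yaw near 0. I turn the tool to the half-turn grasp, where tool x = −world x and tool y = +world y.

```bash
python3 -m handwheel '{"deltas":[[1,0,0,0,-1],[1,0,0,0,-1],[1,0,0,0,-1],[1,0,0,0,-1],[1,0,0,0,-1],[1,0,0,0,-1],[1,0,0,0,-1],[1,0,0,0,-1],[1,0,0,0,-1],[1,0,0,0,-1],[1,0,0,0,-1],[1,0,0,0,-1],[1,0,0,0,-1],[1,0,0,0,-1],[1,0,0,0,-1],[1,0,0,0,-0.6]]}' 25
python3 -m handwheel '{"deltas":[[1,-0.3,0.9,0,0],[1,-0.3,0.9,0,0],[1,-0.3,0.9,0,0],[1,-0.3,0.9,0,0],[1,-0.3,0.9,0,0],[1,-0.3,0.9,0,0],[1,-0.3,0.9,0,0],[1,-0.3,0.9,0,0],[1,-0.3,0.9,0,0],[1,-0.3,0.9,0,0],[1,-0.3,0.9,0,0],[1,-0.3,0.9,0,0],[1,-0.3,0.9,0,0],[1,-0.3,0.9,0,0],[1,-0.3,0.9,0,0],[1,-0.3,0.9,0,0],[1,-0.3,0.9,0,0],[1,-0.3,0.9,0,0],[1,-0.3,0.9,0,0],[1,-0.3,0.9,0,0]]}'
python3 - <<'E'
from h import *
s,p,R=tool(); print(s["clock"],p,R.round(3))
Cam("top").save("top1.png"); Cam("side").save("side1.png")
E
```

```text
clock: 2.15
tcp_pos: [0.2327, -0.5256, 0.3035]
orientation: [-0.0, -0.001, 1.0, 0.0]
wrist_force: [0.1, 0.3, -0.2]
finger_gap: 0.0854
grip_force: 0.0
clock: 4.65
tcp_pos: [0.4744, 0.195, 0.3036]
orientation: [-0.0, 0.001, 1.0, -0.0]
wrist_force: [0.1, 0.1, 0.2]
finger_gap: 0.0854
grip_force: 0.0
4.65 [0.4743872  0.19495176 0.30361449] [[-1.     0.002 -0.   ]
 [ 0.002  1.    -0.   ]
 [ 0.    -0.    -1.   ]]
```

View pics/top1.png

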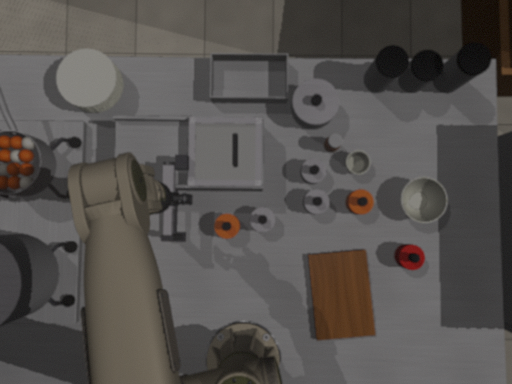

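No fourth pot is hidden, so there are three steel pots to load, at knob pixels (314,170), (317,201) and (262,219). Next I lower onto the bar's rear hole.

```bash
python3 -m handwheel '{"deltas":[[1,-0.12,0.33,0,0],[1,0,0,0.7,0],[1,0,0,0.7,0],[1,0,0,0.6,0],[1,0,0,0.25,0],[1,0,0,0.24,0],[1,0,0,0,0],[-1,0,0,0,0],[-1,0,0,0,0],[-1,0,0,0,0],[-1,0,0,0,0],[-1,0,0,0,0],[-1,0,0,0,0],[-1,0,0,0,0],[-1,0,0,0,0]]}' 28
python3 - <<'E'
from h import *
c=Cam("side"); c.save("side2.png",(130,180,290,320),4)
E
```

```text
clock: 6.62
tcp_pos: [0.4797, 0.2091, 0.2054]
orientation: [0.001, 0.0, 1.0, 0.003]
wrist_force: [-0.6, 9.2, 2.1]
finger_gap: 0.0296
grip_force: 33.5
```

View pics/side2.png

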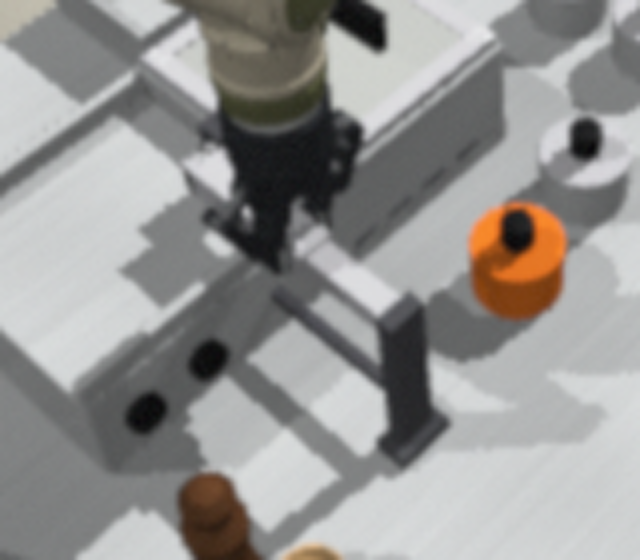

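The fingers pinch the sleeve at about crop (270,240), and the gap of 29.6 mm shows the pin is flush. Now I pull the bar back 60 mm.

```bash
python3 -m handwheel '{"deltas":[[-1,0.25,0,0,0],[-1,0.25,0,0,0],[-1,0.25,0,0,0],[-1,0.25,0,0,0],[-1,0.25,0,0,0],[-1,0.25,0,0,0],[-1,0,0,0,0],[-1,0,0,0,0],[-1,0,0,0,0]]}' 28
```

```text
clock: 7.8
tcp_pos: [0.4196, 0.209, 0.2054]
orientation: [0.001, 0.0, 1.0, 0.002]
wrist_force: [-1.8, 9.5, 4.0]
finger_gap: 0.0298
grip_force: 32.8
```

```bash
python3 -m handwheel '{"deltas":[[1,0,0,0,0],[1,0,0,0,0],[1,0,0,0,0],[1,0,0,0,0],[1,0,0,-0.5,0],[1,0,0,-0.8,0],[1,0,0,-0.8,0],[1,-0.9,-0.6,-0.4,0],[1,-0.9,-0.8,0,0],[1,-0.9,-0.8,0,0],[1,-0.9,-0.8,0,0],[1,-0.9,-0.8,0,0],[1,-0.4,-0.8,0,0]]}' 28
python3 - <<'E'
from h import *
c=Cam("side"); c.save("side3.png",(130,180,290,320),4)
c=Cam("top"); z=c.P[...,2]; s,p,R=tool(); print(p)
for st,ce in blobs((z>.155)&(z<.175)&(c.P[...,0]>.3)&(c.P[...,0]<.72)&(abs(c.P[...,1]-.15)<.16),20):
    m=np.zeros(z.shape,bool); m[st[1]:st[1]+st[3],st[0]:st[0]+st[2]]=1; m&=(z>.158)&(z<.175)
    print(ce,st, c.P[m].min(0),c.P[m].max(0))
E
```

```text
clock: 9.43
tcp_pos: [0.6163, 0.0211, 0.3035]
orientation: [-0.0, 0.001, 1.0, -0.0]
wrist_force: [0.7, 0.0, -0.0]
finger_gap: 0.0855
grip_force: 0.0
[0.6163419  0.01921631 0.30315403]
[177.83870968 160.94623656] [175 155   9  15  93] [0.5641677  0.16669473 0.15801051] [0.60332921 0.1896331  0.17342553]
[166.10231023 198.18481848] [161 183  13  47 303] [0.39646928 0.19249638 0.15851581] [0.52411607 0.22358738 0.17182042]
```

View pics/side3.png

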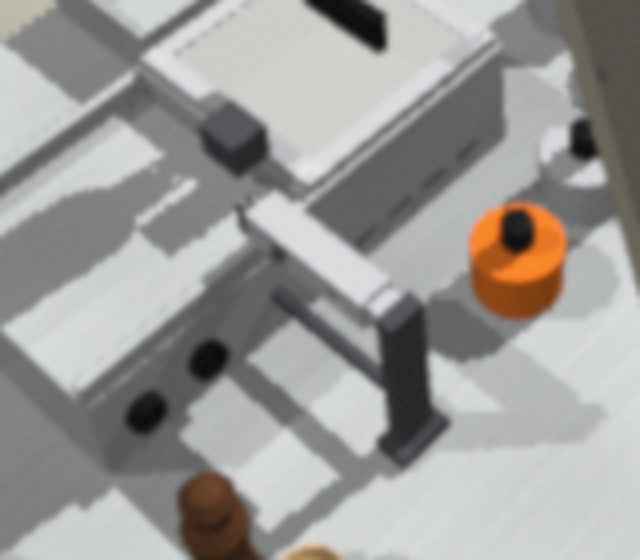

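The bar's front end is now at x = 0.524, so it is drawn back 60 mm. I check the pin through the depth image.

```bash
cat > pin.py <<'E'
from h import *
c=Cam("side"); P=c.P
m=(abs(P[...,2]-.150)<.013)&(P[...,1]>.2)&(P[...,1]<.26)&(P[...,0]>.37)&(P[...,0]<.58)
v,u=np.nonzero(m)
for a,b in zip(v,u):
    if P[a,b,1]>.2275: print(u:=b,a,P[a,b].round(4),c.im[a,b])
print("face y",np.median(P[m][:,1]), cv2.projectPoints(np.array([[.479,.231,.150]]),cv2.Rodrigues(c.R.T)[0],-c.R.T@c.o,c.K,c.k)[0].ravel())
E
python3 pin.py
```

```text
189 235 [0.5227 0.2276 0.1487] [144 146 146]
190 236 [0.5185 0.2276 0.1476] [100 100 101]
192 236 [0.508  0.2277 0.157 ] [113 113 115]
192 237 [0.5084 0.2281 0.1522] [106 107 108]
192 239 [0.5106 0.228  0.1405] [133 133 135]
195 240 [0.4967 0.2277 0.1479] [113 112 115]
198 242 [0.482  0.2287 0.1526] [71 72 74]
199 242 [0.4767 0.2289 0.1576] [69 70 73]
197 243 [0.4826 0.2322 0.1508] [88 88 90]
198 243 [0.4793 0.2311 0.1527] [68 69 71]
199 243 [0.4768 0.2295 0.1532] [57 58 60]
198 244 [0.4781 0.2326 0.1505] [71 72 73]
199 244 [0.4758 0.2308 0.1508] [61 61 63]
200 244 [0.4749 0.228  0.1487] [63 64 65]
199 245 [0.4771 0.2305 0.1443] [77 78 79]
206 250 [0.4514 0.2276 0.141 ] [109 108 110]
214 253 [0.4157 0.228  0.1608] [122 123 126]
212 254 [0.4255 0.228  0.1465] [115 116 118]
214 256 [0.4182 0.2275 0.1433] [132 133 134]
214 257 [0.4188 0.2276 0.1378] [148 150 151]
218 259 [0.402  0.2275 0.1445] [123 123 126]
224 262 [0.3757 0.2289 0.1576] [94 95 95]
225 262 [0.373  0.2276 0.1588] [58 58 61]
224 263 [0.377  0.2282 0.1506] [109 110 111]
224 264 [0.377  0.2286 0.1461] [119 120 121]
224 265 [0.3784 0.2278 0.1388] [128 130 131]
225 265 [0.3737 0.2282 0.144 ] [74 74 76]
225 266 [0.3727 0.2294 0.1415] [77 78 80]
226 267 [0.3701 0.2284 0.1379] [50 49 53]
face y 0.22295986899868475 [198.20817547 243.58421088]
```

The pin is out at (0.478, 0.231), 8 mm proud. Next I grip the guard handle and slide the guard open.

```bash
python3 -m handwheel '{"deltas":[[1,0,0.08,0.7,0],[1,0,0,0.7,0],[1,0,0,0.5,0],[1,0,0,0.35,0],[-1,0,0,0,0],[-1,0,0,0,0],[-1,0,0,0,0],[-1,0,0,0,0],[-1,0,0,0,0],[-1,0,0,0,0],[-1,0,0,0,0]]}' 40
python3 -m handwheel '{"deltas":[[-1,0,0.4,0,0],[-1,0,0.4,0,0],[-1,0,0.4,0,0],[-1,0,0.4,0,0],[-1,0,0.4,0,0],[-1,0,0.4,0,0],[-1,0,0.4,0,0],[-1,0,0.4,0,0],[-1,0,0.4,0,0],[-1,0,0.4,0,0],[-1,0,0.4,0,0],[-1,0,0.4,0,0],[-1,0,0.2,0,0],[-1,0,0,0,0],[-1,0,0,0,0],[-1,0,0,0,0]]}'
```

```text
clock: 10.95
tcp_pos: [0.6151, 0.0257, 0.2152]
orientation: [0.001, 0.001, 1.0, -0.0]
wrist_force: [-0.1, -1.2, 5.9]
finger_gap: 0.0133
grip_force: 41.5
clock: 12.95
tcp_pos: [0.615, 0.2247, 0.2152]
orientation: [0.0, 0.001, 1.0, -0.001]
wrist_force: [-2.8, -3.6, 6.8]
finger_gap: 0.0133
grip_force: 42.2
```

```bash
python3 -m handwheel '{"deltas":[[0.2,0,0,0,0],[0.2,0,0,0,0],[0.2,0,0,0,0],[0.2,0,0,0,0],[0.2,0,0,-0.5,0],[0.2,0,0,-0.8,0],[0.2,0,0,-0.9,0],[0.2,0,0,0,0]]}' 40
cat > pots.py <<'E'
from h import *
c=Cam("top"); z=c.P[...,2]; V=c.hsv[...,2]
for st,ce in blobs((V<60)&(abs(z-.082)<.012),30):
    w=c.cast(ce,.084)
    if 0.3<w[0]<.75 and -.6<w[1]<.2: 
        u,v=map(int,ce); ring=c.hsv[v-12:v+13,u-12:u+13].reshape(-1,3); print(ce.round(1),st[4],w.round(4),"sat",np.median(ring[:,1]))
    
b=[(st,ce) for st,ce in blobs((z>.16)&(z<.178)&(abs(c.P[...,0]-.62)<.08)&(V<60),30)]
for st,ce in b: print("dark high",ce.round(1),c.cast(ce,.174).round(4))
print(tool()[:2][1])
c.save("t_%d.png"%(100*tool()[0]["clock"]))
E
python3 pots.py
```

```text
clock: 13.95
tcp_pos: [0.6164, 0.2262, 0.3059]
orientation: [0.003, 0.001, 1.0, 0.001]
wrist_force: [-0.1, -0.8, -0.2]
finger_gap: 0.0509
grip_force: 0.0
[225.7 122.7] 123 [0.7142 0.0552 0.084 ] sat 5.0
[313.9 169.5] 60 [ 0.575  -0.2095  0.084 ] sat 7.0
[217. 189.] 55 [0.5143 0.0783 0.084 ] sat 5.0
[316.8 200.8] 60 [ 0.4818 -0.2182  0.084 ] sat 7.0
[361.9 201. ] 55 [ 0.4824 -0.3514  0.084 ] sat 174.0
[261.9 219.3] 56 [ 0.4255 -0.0557  0.084 ] sat 7.0
[225.8 225.8] 50 [0.4055 0.0506 0.084 ] sat 173.0
[413.9 257.5] 65 [ 0.3183 -0.5018  0.084 ] sat 189.0
dark high [  6.5 144.6] [0.6251 0.65   0.174 ]
dark high [ 36.4 145.2] [0.6245 0.5689 0.174 ]
dark high [163.1 156.8] [0.5959 0.2203 0.174 ]
[0.61582891 0.22603857 0.303762  ]
```

```bash
python3 -m handwheel '{"deltas":[[0.4,0.1,-0.9,0,0],[0.4,0.1,-0.9,0,0],[0.4,0.1,-0.9,0,0],[0.4,0.1,-0.9,0,0],[0.4,0.1,-0.9,0,0],[0.4,0.1,-0.9,0,0],[0.4,0.1,-0.9,0,0],[0.4,0.1,-0.9,0,0],[0.4,0.1,-0.9,0,0],[0.4,0.1,-0.9,0,0],[0.4,0,-0.9,0,0],[0.4,0,-0.9,0,0],[0.4,0,-0.1,0,0],[0.4,0,0,0.8,0],[0.4,0,0,0.8,0],[0.4,0,0,0.8,0],[0.4,0,0,0.8,0],[0.4,0,0,0.6,0],[0.4,0,0,0.45,0]]}' 50
python3 -m handwheel '{"deltas":[[-1,0,0,0,0],[-1,0,0,0,0],[-1,0,0,0,0],[-1,0,0,0,0],[-1,0,0,0,0],[-1,0,0,0,0],[-1,0,0,0,0]]}'
```

```text
clock: 16.38
tcp_pos: [0.5731, -0.2085, 0.1299]
orientation: [-0.001, 0.001, 1.0, 0.001]
wrist_force: [-0.0, -0.0, -0.1]
finger_gap: 0.0599
grip_force: 0.0
clock: 17.25
tcp_pos: [0.5743, -0.2102, 0.1324]
orientation: [0.0, 0.001, 1.0, -0.0]
wrist_force: [0.6, 1.0, -2.0]
finger_gap: 0.0267
grip_force: 49.2
```

```bash
python3 -m handwheel '{"deltas":[[-1,0,0,-0.4,0],[-1,0,0,-0.7,0],[-1,0,0,-0.8,0],[-1,0,0,-0.8,0],[-1,0,0,-0.8,0],[-1,0,0,-0.5,0],[-1,-0.3,0.7,0,0],[-1,-0.3,0.7,0,0],[-1,-0.3,0.7,0,0],[-1,-0.3,0.7,0,0],[-1,-0.3,0.7,0,0],[-1,-0.3,0.7,0,0],[-1,-0.3,0.7,0,0],[-1,-0.2,0.5,0,0],[-1,0,0,0,0],[-1,0,0,0,0],[-1,0,0,0,0]]}'
```

```text
clock: 19.38
tcp_pos: [0.6665, 0.0048, 0.2924]
orientation: [-0.0, 0.002, 1.0, -0.0]
wrist_force: [-0.1, 0.1, -3.0]
finger_gap: 0.0267
grip_force: 49.7
```

```bash
python3 -m handwheel '{"deltas":[[-1,0,0,0.5,0],[-1,0,0,0.7,0],[-1,0,0,0.7,0],[-1,0,0,0.6,0],[-1,0,0,0.4,0],[-1,0,0,0.2,0],[-1,0,0,0.15,0],[-1,0,0,0.05,0],[-1,0,0,0,0],[-1,0,0,0,0]]}'
python3 -m handwheel '{"deltas":[[0.1,0,0,0,0],[0.1,0,0,0,0],[0.1,0,0,0,0],[0.1,0,0,-0.4,0],[0.1,0,0,-0.8,0],[0.1,0,0,-0.8,0],[0.1,0,0,-0.8,0],[0.1,0,0,-0.5,0],[0.1,0,0,0,0]]}'
python3 pots.py
```

```text
clock: 20.62
tcp_pos: [0.667, 0.0057, 0.1609]
orientation: [0.001, 0.001, 1.0, -0.0]
wrist_force: [0.2, -0.4, -3.5]
finger_gap: 0.0268
grip_force: 49.7
clock: 21.75
tcp_pos: [0.6677, 0.0056, 0.2956]
orientation: [0.003, 0.001, 1.0, -0.0]
wrist_force: [0.0, 0.2, 0.0]
finger_gap: 0.0469
grip_force: 0.0
[316.7 200.8] 61 [ 0.4819 -0.218   0.084 ] sat 7.0
[361.8 201.1] 57 [ 0.482  -0.3514  0.084 ] sat 175.0
[261.8 219.4] 56 [ 0.4255 -0.0555  0.084 ] sat 7.0
[413.7 257.5] 68 [ 0.3184 -0.5013  0.084 ] sat 191.0
dark high [163.1 148.6] [0.6189 0.2207 0.174 ]
dark high [ 39.6 160.1] [0.5831 0.5585 0.174 ]
dark high [109.2 161. ] [0.5826 0.3685 0.174 ]
dark high [ 28.5 170.7] [0.5535 0.5872 0.174 ]
[0.66711497 0.0056646  0.29372635]
```

The handle is at y = 0.221, so the guard is about 198 mm open. Next is the pot at (0.482, −0.218).

```bash
python3 -m handwheel '{"deltas":[[0.4,0.6,-0.7,0,0],[0.4,0.6,-0.7,0,0],[0.4,0.6,-0.7,0,0],[0.4,0.6,-0.7,0,0],[0.4,0.6,-0.7,0,0],[0.4,0.6,-0.7,0,0],[0.4,0.6,-0.7,0,0],[0.4,0.45,-0.7,0,0],[0.4,0,0,0.8,0],[0.4,0,0,0.8,0],[0.4,0,0,0.8,0],[0.4,0,0,0.8,0],[0.4,0,0,0.6,0],[0.4,0,0,0.25,0],[0.4,0,0,0,0]]}'
python3 -m handwheel '{"deltas":[[-1,0,0,0,0],[-1,0,0,0,0],[-1,0,0,0,0],[-1,0,0,0,0],[-1,0,0,0,0],[-1,0,0,0,0],[-1,0,0,0,0]]}'
```

```text
clock: 23.68
tcp_pos: [0.4796, -0.2175, 0.1295]
orientation: [-0.001, 0.001, 1.0, 0.001]
wrist_force: [0.5, -0.5, 0.4]
finger_gap: 0.0595
grip_force: 0.0
clock: 24.55
tcp_pos: [0.4809, -0.2185, 0.1315]
orientation: [0.001, 0.001, 1.0, -0.001]
wrist_force: [-1.9, -2.2, 6.2]
finger_gap: 0.0267
grip_force: 49.3
```

```bash
python3 -m handwheel '{"deltas":[[-1,0,0,-0.4,0],[-1,0,0,-0.7,0],[-1,0,0,-0.8,0],[-1,0,0,-0.8,0],[-1,0,0,-0.8,0],[-1,0,0,-0.5,0],[-1,-0.3,0.7,0,0],[-1,-0.3,0.7,0,0],[-1,-0.3,0.7,0,0],[-1,-0.3,0.7,0,0],[-1,-0.3,0.7,0,0],[-1,-0.3,0.7,0,0],[-1,-0.3,0.7,0,0],[-1,-0.2,0.7,0,0],[-1,0,0,0,0],[-1,0,0,0,0],[-1,0,0,0,0]]}'
```

```text
clock: 26.68
tcp_pos: [0.5724, 0.0052, 0.2904]
orientation: [-0.0, 0.002, 1.0, -0.0]
wrist_force: [-0.5, -0.1, -2.7]
finger_gap: 0.0264
grip_force: 50.0
```

```bash
python3 -m handwheel '{"deltas":[[-1,0,0,0.5,0],[-1,0,0,0.7,0],[-1,0,0,0.7,0],[-1,0,0,0.6,0],[-1,0,0,0.4,0],[-1,0,0,0.2,0],[-1,0,0,0.13,0],[-1,0,0,0.03,0],[-1,0,0,0,0],[-1,0,0,0,0]]}'
python3 -m handwheel '{"deltas":[[0.1,0,0,0,0],[0.1,0,0,0,0],[0.1,0,0,0,0],[0.1,0,0,-0.4,0],[0.1,0,0,-0.8,0],[0.1,0,0,-0.8,0],[0.1,0,0,-0.8,0],[0.1,0,0,-0.5,0],[0.1,0,0,0,0]]}'
python3 pots.py
```

```text
clock: 27.92
tcp_pos: [0.573, 0.0059, 0.1605]
orientation: [0.001, 0.001, 1.0, -0.0]
wrist_force: [0.6, 0.1, -2.5]
finger_gap: 0.0264
grip_force: 50.0
clock: 29.05
tcp_pos: [0.5737, 0.0057, 0.2948]
orientation: [0.003, 0.001, 1.0, -0.0]
wrist_force: [0.5, 0.1, -0.7]
finger_gap: 0.0469
grip_force: 0.0
[361.9 201.1] 56 [ 0.4822 -0.3514  0.084 ] sat 173.0
[261.8 219.3] 57 [ 0.4256 -0.0555  0.084 ] sat 7.0
[413.8 257.5] 67 [ 0.3182 -0.5014  0.084 ] sat 190.0
dark high [163.2 148.9] [0.618  0.2205 0.174 ]
dark high [ 39.3 158.7] [0.5872 0.5594 0.174 ]
dark high [109.1 160.9] [0.5829 0.3687 0.174 ]
[0.57308238 0.00583768 0.29309892]
```

```bash
python3 -m handwheel '{"deltas":[[0.4,0.7,-0.3,0,0],[0.4,0.7,-0.3,0,0],[0.4,0.7,-0.3,0,0],[0.4,0.7,-0.3,0,0],[0.4,0.7,-0.3,0,0],[0.4,0.18,-0.03,0,0],[0.4,0,0,0.8,0],[0.4,0,0,0.8,0],[0.4,0,0,0.8,0],[0.4,0,0,0.8,0],[0.4,0,0,0.6,0],[0.4,0,0,0.23,0],[0.4,0,0,0,0]]}'
python3 -m handwheel '{"deltas":[[-1,0,0,0,0],[-1,0,0,0,0],[-1,0,0,0,0],[-1,0,0,0,0],[-1,0,0,0,0],[-1,0,0,0,0],[-1,0,0,0,0]]}'
```

```text
clock: 30.72
tcp_pos: [0.4253, -0.0548, 0.1302]
orientation: [-0.001, 0.001, 1.0, 0.0]
wrist_force: [0.1, -0.0, -0.2]
finger_gap: 0.0596
grip_force: 0.0
clock: 31.6
tcp_pos: [0.4261, -0.0551, 0.1318]
orientation: [0.001, 0.001, 1.0, -0.0]
wrist_force: [-1.0, 1.5, 6.6]
finger_gap: 0.0265
grip_force: 49.1
```

```bash
python3 -m handwheel '{"deltas":[[-1,0,0,-0.4,0],[-1,0,0,-0.7,0],[-1,0,0,-0.8,0],[-1,0,0,-0.8,0],[-1,0,0,-0.8,0],[-1,0,0,-0.5,0],[-1,-0.7,0.5,0,0],[-1,-0.7,0.5,0,0],[-1,-0.7,0.5,0,0],[-1,-0.7,0.6,0,0],[-1,-0.7,0.6,0,0],[-1,-0.7,0.6,0,0],[-1,-0.6,0.5,0,0],[-1,0,0,0,0],[-1,0,0,0,0],[-1,0,0,0,0]]}'
```

```text
clock: 33.6
tcp_pos: [0.6169, 0.096, 0.2905]
orientation: [-0.0, 0.001, 1.0, -0.0]
wrist_force: [-0.3, 0.1, -4.6]
finger_gap: 0.0264
grip_force: 50.0
```

```bash
python3 -m handwheel '{"deltas":[[-1,0,0,0.5,0],[-1,0,0,0.7,0],[-1,0,0,0.7,0],[-1,0,0,0.6,0],[-1,0,0,0.4,0],[-1,0,0,0.2,0],[-1,0,0,0.13,0],[-1,0,0,0.02,0],[-1,0,0,0,0],[-1,0,0,0,0]]}'
python3 -m handwheel '{"deltas":[[0.1,0,0,0,0],[0.1,0,0,0,0],[0.1,0,0,0,0],[0.1,0,0,-0.4,0],[0.1,0,0,-0.8,0],[0.1,0,0,-0.8,0],[0.1,0,0,-0.8,0],[0.1,0,0,-0.5,0],[0.1,0,0.8,0,0],[0.1,0,0.8,0,0],[0.1,0,0.8,0,0],[0.1,0,0.7,0,0],[0.1,0,0,0,0]]}'
python3 pots.py; ls -t pics | head -1; python3 - <<'E'
from h import *
c=Cam("top"); c.save("topz.png",(80,90,440,300),2)
E
```

```text
clock: 34.85
tcp_pos: [0.618, 0.0966, 0.1613]
orientation: [0.001, 0.001, 1.0, -0.0]
wrist_force: [-0.6, 0.1, -4.1]
finger_gap: 0.0264
grip_force: 50.0
clock: 36.48
tcp_pos: [0.6177, 0.2225, 0.2938]
orientation: [0.001, -0.0, 1.0, 0.0]
wrist_force: [0.7, 0.6, 0.8]
finger_gap: 0.0468
grip_force: 0.0
[225.5 122.7] 115 [0.714  0.0559 0.084 ] sat 5.0
[211.5 189. ] 42 [0.5141 0.0946 0.084 ] sat 5.0
[361.9 201.1] 56 [ 0.4822 -0.3514  0.084 ] sat 173.0
[225.8 225.8] 50 [0.4055 0.0506 0.084 ] sat 171.0
[413.9 257.6] 65 [ 0.3181 -0.5018  0.084 ] sat 188.0
dark high [  6.5 149.4] [0.6118 0.6493 0.174 ]
dark high [ 18.4 143.2] [0.6295 0.618  0.174 ]
dark high [ 36.5 145.4] [0.6239 0.5685 0.174 ]
dark high [163.1 156.6] [0.5964 0.2202 0.174 ]
[0.61785372 0.22134854 0.29361159]
t_3652.png
```

View pics/topz.png

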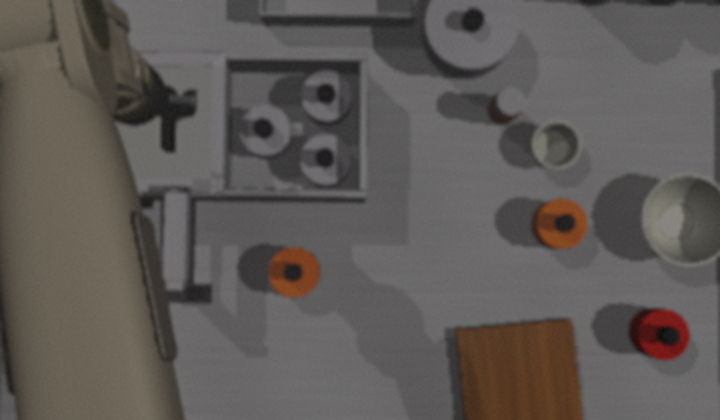

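All three pots stand in the well, at crop positions (264,128), (326,93) and (325,157), and nothing else has moved. Now I check the knob heights and grip the handle.

```bash
python3 - <<'E'
from h import *
c=Cam("top"); z=c.P[...,2]; V=c.hsv[...,2]
for st,ce in blobs((V<60)&(abs(z-.11)<.012)&(abs(c.P[...,0]-.62)<.09)&(abs(c.P[...,1]-.053)<.095),15):
    u,v=ce.round().astype(int); print((c.cast(ce,.112)-[.619,.053,0]).round(4), z[v-1:v+2,u-1:u+2].round(4).ravel())
E
python3 -m handwheel '{"deltas":[[0.2,0,0.05,0.6,0],[0.2,0,0,0.6,0],[0.2,0,0,0.5,0],[0.2,0,0,0.25,0],[-1,0,0,0,0],[-1,0,0,0,0],[-1,0,0,0,0],[-1,0,0,0,0],[-1,0,0,0,0],[-1,0,0,0,0]]}' 40
```

```text
[ 0.0481 -0.049   0.112 ] [0.1153 0.1082 0.1093 0.1101 0.1149 0.1161 0.1091 0.1093 0.1135]
[-0.0039  0.0417  0.112 ] [0.111  0.1084 0.1152 0.1093 0.1115 0.1162 0.112  0.1139 0.1097]
[-0.047  -0.0488  0.112 ] [0.1144 0.1096 0.1139 0.1076 0.1138 0.1123 0.1086 0.111  0.1087]
clock: 37.88
tcp_pos: [0.6184, 0.2226, 0.2159]
orientation: [0.001, 0.001, 1.0, 0.0]
wrist_force: [-0.7, -0.8, 6.2]
finger_gap: 0.0136
grip_force: 41.2
```

```bash
python3 -m handwheel '{"deltas":[[-1,0,-0.4,0,0],[-1,0,-0.4,0,0],[-1,0,-0.4,0,0],[-1,0,-0.4,0,0],[-1,0,-0.4,0,0],[-1,0,-0.4,0,0],[-1,0,-0.4,0,0],[-1,0,-0.4,0,0],[-1,0,-0.4,0,0],[-1,0,-0.4,0,0],[-1,0,-0.4,0,0],[-1,0,-0.3,0,0],[-1,0,-0.2,0,0],[-1,0,-0.1,0,0],[-1,0,0,0,0],[-1,0,0,0,0],[-1,0,0,0,0]]}'
```

```text
clock: 40.0
tcp_pos: [0.6186, 0.0243, 0.2158]
orientation: [0.002, 0.0, 1.0, 0.002]
wrist_force: [1.5, 7.9, 5.4]
finger_gap: 0.0135
grip_force: 41.3
```

The guard is against its shut stop. I release it and go to the front hole, over the pin.

```bash
python3 -m handwheel '{"deltas":[[0.2,0,0,0,0],[0.2,0,0,0,0],[0.2,0,0,0,0],[0.2,0,0,0,0],[1,0,0,-0.6,0],[1,0,0,-0.8,0],[1,0,0,-0.8,0],[1,0.7,0.9,0,0],[1,0.7,0.9,0,0],[1,0.7,0.9,0,0],[1,0.7,0.9,0,0],[1,0.7,0.9,0,0],[1,0,0.15,0,0],[1,0,0,0,0]]}' 28
python3 - <<'E'
from h import *
c=Cam("top"); z=c.P[...,2]; V=c.hsv[...,2]; print(tool()[1])
for st,ce in blobs((V<60)&(abs(z-.17)<.012)&(abs(c.P[...,0]-.62)<.1)&(abs(c.P[...,1]-.1)<.2),30): print(ce,c.cast(ce,.174))
E
```

```text
clock: 41.75
tcp_pos: [0.4782, 0.2091, 0.3028]
orientation: [0.0, 0.001, 1.0, -0.0]
wrist_force: [-1.1, 0.1, -0.7]
finger_gap: 0.0855
grip_force: 0.0
[0.47853428 0.20856863 0.30268704]
[234.67407407 149.04444444] [0.61955564 0.02223368 0.174     ]
[180.91428571 161.83428571] [0.58237607 0.17068831 0.174     ]
```

```bash
python3 -m handwheel '{"deltas":[[1,0,0,0.7,0],[1,0,0,0.7,0],[1,0,0,0.6,0],[1,0,0,0.25,0],[1,0,0,0.19,0],[1,0,0,0,0],[-1,0,0,0,0],[-1,0,0,0,0],[-1,0,0,0,0],[-1,0,0,0,0],[-1,0,0,0,0],[-1,0,0,0,0],[-1,0,0,0,0],[-1,0,0,0,0]]}' 28
```

```text
clock: 43.55
tcp_pos: [0.4783, 0.2094, 0.2058]
orientation: [0.001, 0.001, 1.0, 0.001]
wrist_force: [0.8, 2.9, 4.8]
finger_gap: 0.0294
grip_force: 32.5
```

```bash
python3 -m handwheel '{"deltas":[[-1,-0.25,0,0,0],[-1,-0.25,0,0,0],[-1,-0.25,0,0,0],[-1,-0.25,0,0,0],[-1,-0.25,0,0,0],[-1,-0.25,0,0,0],[-1,0,0,0,0],[-1,0,0,0,0],[-1,0,0,0,0]]}' 28
python3 -m handwheel '{"deltas":[[1,0,0,0,0],[1,0,0,0,0],[1,0,0,0,0],[1,0,0,0,0],[1,0,0,-0.5,0],[1,0,0,-0.8,0],[1,0,0,-0.8,0],[1,-0.5,-0.6,-0.4,0],[1,-0.6,-0.8,0,0],[1,-0.7,-0.8,0,0],[1,0,-0.8,0,0],[1,0,-0.8,0,0],[1,0,-0.8,0,0],[1,0,0,0,0]]}'
python3 pin.py
python3 - <<'E'
from h import *
c=Cam("top"); z=c.P[...,2]; V=c.hsv[...,2]; print(tool()[1])
m=(z>.158)&(z<.172)&(c.P[...,0]>.385)&(c.P[...,0]<.62)&(c.P[...,1]>.195)&(c.P[...,1]<.225); print("bar x",c.P[m].min(0),c.P[m].max(0))
c.save("tend.png"); Cam("side").save("side5.png",(130,180,290,320),4)
E
```

```text
clock: 44.68
tcp_pos: [0.5387, 0.2094, 0.2059]
orientation: [0.001, 0.001, 1.0, 0.001]
wrist_force: [1.1, 4.6, 4.4]
finger_gap: 0.0295
grip_force: 32.1
clock: 46.42
tcp_pos: [0.6096, 0.0225, 0.3049]
orientation: [-0.0, 0.003, 1.0, -0.0]
wrist_force: [0.2, -0.3, 0.1]
finger_gap: 0.0853
grip_force: 0.0
177 224 [0.5737 0.2281 0.1579] [114 115 117]
178 225 [0.5695 0.2281 0.1566] [115 115 118]
182 228 [0.5515 0.228  0.1576] [116 115 119]
190 236 [0.518  0.2279 0.1483] [120 120 123]
194 238 [0.4998 0.2277 0.1547] [116 115 118]
192 239 [0.5103 0.2282 0.141 ] [134 134 135]
197 241 [0.4864 0.2285 0.1531] [102 101 104]
198 242 [0.482  0.2287 0.1525] [72 72 75]
197 243 [0.4827 0.2322 0.1507] [88 87 89]
198 243 [0.4807 0.2302 0.1504] [69 69 72]
199 243 [0.4786 0.2283 0.1504] [58 59 61]
200 243 [0.4747 0.2275 0.1532] [66 65 67]
198 244 [0.4775 0.233  0.1514] [70 71 72]
199 244 [0.4767 0.2302 0.1493] [60 61 63]
199 245 [0.475  0.2319 0.1477] [76 77 79]
224 261 [0.3756 0.2285 0.1621] [81 80 83]
224 262 [0.3772 0.2276 0.1546] [95 96 97]
225 263 [0.3717 0.2291 0.1569] [60 61 64]
224 264 [0.3776 0.2281 0.145 ] [119 120 121]
224 265 [0.3784 0.2279 0.1389] [127 129 130]
225 265 [0.3729 0.2288 0.1456] [72 73 75]
225 266 [0.374  0.2284 0.1389] [78 79 80]
face y 0.21985271138188675 [198.20817547 243.58421088]
[0.60946803 0.02455326 0.30501324]
bar x [0.45452551 0.19509264 0.15882931] [0.58328524 0.22335858 0.17198904]
```

View pics/tend.png

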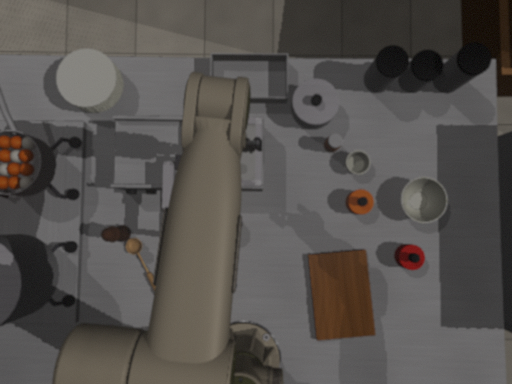

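View pics/side5.png

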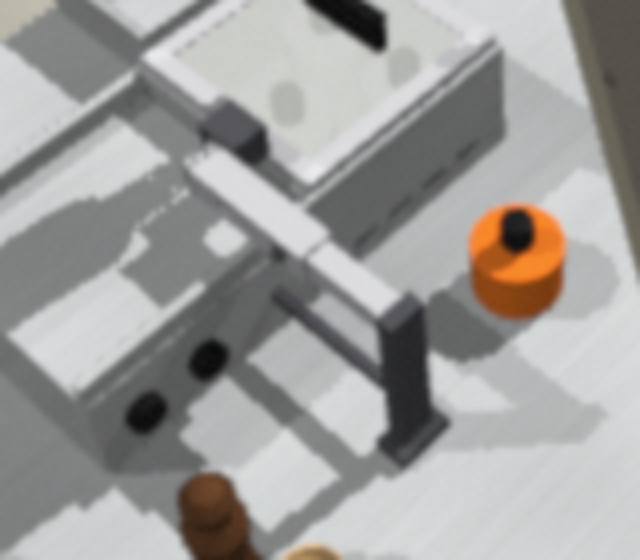

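The bar again reaches past the lug (crop (235,135)), from x = 0.4545 to 0.583. The pin is out at crop (278,255), the guard is shut with the pots under it, and the robot is clear.

```bash
python3 -c "
from workcell import hand_in
print(hand_in())"
```

```text
the job is handed in; nothing more can be done
None
```

The job is handed in: all three small steel pots stand in the well, the guard is shut, and the bar is locked with its pin out, by the final camera checks (`hand_in()` returned no verdict).

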